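Draw the slide carrier out of the drying dock and lay it in the reading tray

TASK

The blue slide carrier has dried: take it by its yellow grip, lift that end over the dock's orange lip, and draw the carrier out endwise from under the hood. Then lay it flat inside the grey reading tray with the steel rim, either way round, and let go. Set it down gently rather than dropping it, keep it roughly level so the slides stay put, and leave everything else on the bench where it stands.

Things in the scene. Friction and masses are not known exactly. Their poses are not given: they have to be found in the camera images.
- carrier: loose blue bar, 190 long (x) x 30 wide (y) x 12 high, about 0.1 kg, two slides fixed on top. Origin: centre of its underside, z up. A yellow upright grip block, 30 (x) x 20 (y), stands on it from 12 to 52 above the underside, centred at x = -78, y = 0 (front end). It starts flat on the dock's channel floor, axes along the dock's, grip at the lip, far end under the hood
- front_end (a point): centre of the carrier's lower front edge, at x = -95, z = 0 of the carrier (the end with the yellow grip)
- rear_end (a point): centre of the carrier's lower rear edge, at x = +95, z = 0 of the carrier (the end under the hood)
- dock: fixed white slide-drying dock with a straight channel; origin on the bench, x along the channel from the lip end (roughly toward the robot) to the hood end, z up; x from -105 to +130, 72 wide. Channel floor 10 above the bench, 38 wide (4 clear each side of the carrier), between side rails whose tops are 20 above the bench
- lip (a point): middle of the top of the orange lip, at x = -102 of the dock; the lip is 6 thick (x) and crosses the channel, its top 21 above the bench, 11 above the channel floor; the carrier's front end lies about 4 behind it. With the rear end still on the floor, raising the front end 13 to 25 clears the lip without jamming in the hood
- hood_mouth (a point): middle of the hood's lower near edge, at x = +40, 30 above the bench: only 8 above the carrier's top, so the carrier cannot be lifted out level. The hood covers the channel from here to x = +130, top 66 above the bench; a back stop closes it at x = +99. About 55 of the carrier lies under it: draw it 65 or more along the dock's -x to bring the rear end out
- tray: fixed shallow reading tray, grey floor with a steel rim; outside 246 (x) x 86 (y), inside 236 x 76, floor 5 above the bench, rim top 13 above the bench. Origin on the bench under its centre, x along its length, z up
- dropper: loose amber dropper bottle with red cap, 34 across, 75 high, standing between dock and tray; origin under its centre; leave alone
- jar_a: loose clear specimen jar with orange lid, 60 across, 75 high, on the robot's left beyond the pen cup; origin under its centre; leave alone
- jar_b: a second such jar, on the robot's right beyond the dishes; leave alone
- dishes: stack of three clear culture dishes, 90 across, 44 high, on the robot's right; origin under its centre; leave alone
- pen_cup: black pen cup, 72 across, 95 high (pens to 155), on the robot's left; origin under its centre; leave alone
There are look-alikes about, which are no part of the job. There is more than one size of the carrier; the one meant has the size given above.

How it is judged (in metres and radians):
On the way, in this order (a step that is already met when the one before it is completed fails the run):
1. the front end of the carrier is raised above the lip while the rear end is still under the hood (z of front_end in the frame of dock above 0.0205 m and x of rear_end in the frame of dock above 0.04 m), for 0.1 s.
2. the carrier is drawn out endwise: its rear end has left the hood, still in line with the channel (x of rear_end in the frame of dock below 0.04 m and y of rear_end in the frame of dock between -0.03 and 0.03 m).
At the end, for the whole second after the job is handed in: The carrier lies inside the reading tray, both ends within its rim and down on its floor (undersides less than 9 mm above the bench), upright and level within 0.06 rad, at rest and released (x of front_end in the frame of tray between -0.12 and 0.12 m and y of front_end in the frame of tray between -0.04 and 0.04 m and z of each of front_end, rear_end in the frame of tray below 0.009 m and x of rear_end in the frame of tray between -0.12 and 0.12 m and y of rear_end in the frame of tray between -0.04 and 0.04 m and angle between carrier's own z axis and vertical below 0.06 rad and linear speed of carrier below 0.02 m/s and angular speed of carrier below 0.2 rad/s); the robot touches nothing.
It fails at once if a bystander (bottle, jar, dishes, pen cup) is moved more than 30 mm (distance of any of dropper, jar_a, jar_b, dishes, pen_cup from where it was at the start of the episode above 0.03 m).
It fails at once if the carrier is tipped more than 0.6 rad (34 degrees) from level (angle between carrier's own z axis and vertical above 0.6 rad).
It fails at once if the carrier is dropped: it moves faster than 0.6 m/s with no finger on it (linear speed of carrier above 0.6 m/s and contact force between the fingers and carrier below 0.05 N).
It also fails if it takes over 43 s, if anything falls off the work surface, if the arm or the gripper's body presses on something with over 40 N, if the wrist force passes 120 N, or if a joint passes its speed limit or range.

ROBOT

A 6-joint arm with a two-finger parallel gripper is mounted at the origin on the work surface. World frame = base frame: x ahead of the robot, y to its left, z up, the work surface at z = 0. Lengths are in mm, angles in rad, forces in N, time in s.
With the tool pointing down it reaches from about 350 to 975 mm from the base axis. Payload 7.1 kg.
Tool frame: the origin (TCP) lies midway between the tips of the shut fingers; the grasp point (between the pads) lies 19 mm behind it; x points along the fingers, z is the direction in which the jaws open and shut, and the axes are right-handed (so a half turn about x gives the same grasp; the last joint's range is limited). The gripper opens to 88 mm and grips with 3 to 60 N. Pads are 20 mm wide; open, the fingers measure 115 mm over their backs; the gripper's body (75 mm by 178 mm) begins 61 mm behind the grasp point.
Start: joints at [-1.235, 0.423, 1.63, -0, 1.089, -0.019], TCP at [217.143, -586.049, 222.675] pointing down, gripper open.
Joint ranges: [-3, 3], [-0.9, 2.11], [0.09, 2.58], [-1.31, 4.45], [0.11, 2.69], [-2.54, 2.54]. Speed limits (rad/s): [2.39, 2.39, 3.01, 3.14, 3.14, 3.14].

INTERFACE

Orientations are given as [roll, pitch, yaw] about the fixed x, y, z axes, in that order (R = Rz(yaw) Ry(pitch) Rx(roll)).
In Python, from bench import ctrl gives the robot as it stands. The module is installed in compiled form; this text tells all that it offers.
- The arm moves only by the tool drive_tool, never from a script. Its argument "commands" is a list of rows, each a list of 7 numbers: the turn, a rotation vector about the tool's x, y, z in rad, then the shift along the tool's x, y, z in m, then the closure, from -1 (fully open) to 1 (shut). A call has 1 to 5 rows; each row shifts and turns the commanded pose from where the row before left it, along the tool's axes as they then stand; what a row does not reach is not made up. A row lasts 1/12 s, in which the tool goes at most 41.7 mm and 7.16 degrees, less where a joint would pass 70% of its speed; a pose out of reach is approached as far as the arm can. A call with a gripper value outside its range is refused whole. The fingers move at their own pace and stop on an object; "squeeze" is the grip in N (left out, the last holds). Time passes only in rows, so rows that do not move let the fingers close. It gives the time, the measured TCP pose, the force and the opening at its end, in the units of the state.
- ctrl.state(): the state, without advancing time (a new reading comes with each control period).
- ctrl.capture(name): name is "scene" or "side" or "wrist"; returns a dict with "frame" (384x512x3 uint8, red, green, blue), "vertical_fov" (degrees; the focal length in pixels is half the picture's height over the tangent of half this angle, whatever the lens; pixels are square), "cx", "cy" (the principal point, pixels), "position" and "rotation" of the camera in the world. Camera axes: x right, y down, z forward; pixel columns grow to the right and rows downward; lengths in mm; the calibration is good to about 2 mm. The wrist camera is an equidistant fisheye: a pixel r from the principal point sees the ray r / f radians off the axis. A picture is of the moment at which its call begins. There is no depth.
- ctrl.close_job(): hands the job in, once; it reports no verdict.
The state is a dict: "time": time; "q": joint angles; "qd": joint speeds; "tau": joint torques, N m; "tool_pos": TCP position; "tcp_rot": TCP orientation; "force": force on the tool from outside, world axes, zero at the start; "wrist_torque": the same for the moment, N m; "finger_gap": finger opening in mm.
Only numpy, scipy, OpenCV 4.12 (cv2) and the standard library are available. Lean on these libraries where they do the work, as an engineer would, in place of code of your own. Each camera call takes 0.05 s, during which the arm holds its last target.

## Working session

There is one attempt and no reset: what is moved stays moved. The work goes in short steps, Python scripts to look and compute and a tool call to move; the robot and the scene stay as the last step left them, time stands still between calls to the robot, and variables do not carry over. Pictures are saved under pics/ and viewed, and the job is handed in when it is done.

Besides the shell and the picture viewer there is one more tool, called after "Call:" by a JSON object that holds its "method" and its "body". drive_tool: Moves the arm, as the interface text tells. Its arguments: {"type":"object","properties":{"commands":{"type":"array","items":{"type":"array","items":{"type":"number"}}},"squeeze":{"type":"number"}},"required":["commands"]}

```bash
mkdir -p pics; cat > h.py <<'E'
import numpy as np,cv2
from bench import ctrl
from scipy.spatial.transform import Rotation as R
def snap(n,tag):
    c=ctrl.capture(n); cv2.imwrite(f'pics/{tag}.png',c['frame'][:,:,::-1])
    np.savez(f'pics/{tag}.npz',**c); return c
def load(tag): return dict(np.load(f'pics/{tag}.npz'))
def f(c): return 192/np.tan(np.radians(float(c['vertical_fov']))/2)
def ray(c,u,v,fish=False):
    x=(u-c['cx']);y=(v-c['cy'])
    if fish:
        r=np.hypot(x,y);t=r/f(c);d=np.array([x/r*np.sin(t),y/r*np.sin(t),np.cos(t)])
    else: d=np.array([x/f(c),y/f(c),1.])
    return np.asarray(c['rotation'])@d
def onz(c,u,v,z,fish=False):
    d=ray(c,u,v,fish);p=np.asarray(c['position']);return p+d*(z-p[2])/d[2]
def proj(c,P,fish=False):
    d=np.asarray(c['rotation']).T@(np.asarray(P,float)-c['position'])
    if fish:
        r=np.hypot(d[0],d[1]);t=np.arctan2(r,d[2]);return np.array([c['cx'],c['cy']])+f(c)*t*d[:2]/r
    return np.array([c['cx'],c['cy']])+f(c)*d[:2]/d[2]
E
python3 - <<'E'
from h import *
for n in ['scene','side','wrist']:
    c=snap(n,n+'0');print(n,c['position'],np.round(c['rotation'],3).tolist(),c['vertical_fov'],c['cx'],c['cy'])
print(ctrl.state())
E
```

```text
scene [1803.70155722  346.55552192  927.48396074] [-2.161, -0.016, 1.872] 44.73962473848971 253.1352980907033 186.15074478371224
side [ 420.53730232 -686.14739538  661.94577971] [-2.305, -0.011, -0.187] 56.92188469063646 252.15873891908393 186.27324030784587
wrist [ 294.61435404 -556.39939833  384.405489  ] [2.835, 0.002, -1.216] 65.70646984690485 252.87193748965228 194.79169418940577
{'time': 0.15, 'q': array([-1.23499237e+00,  4.23682788e-01,  1.63050016e+00, -2.83020872e-05,
        1.08856859e+00, -1.89878744e-02]), 'qd': array([ 9.00505191e-04, -1.07899036e-03, -2.09440059e-03, -3.69419246e-05,
       -6.47435254e-04, -1.51396592e-03]), 'tau': array([-7.09982778e-04, -5.44982493e+01, -2.73919702e+01,  6.43623364e-02,
        2.03655468e-02, -6.58306203e-05]), 'tool_pos': array([ 217.00711866, -585.66769449,  222.07495464]), 'tcp_rot': array([-3.13896009,  1.56963718,  1.92823386]), 'force': array([-0.84732474, -0.57041482, -0.49718344]), 'wrist_torque': array([-0.00704642,  0.00634743, -0.00396242]), 'finger_gap': 87.67388515105196}
```

```bash
python3 - <<'E'
s=open('h.py').read()
s=s.replace("np.asarray(c['rotation'])@d","RM(c)@d").replace("np.asarray(c['rotation']).T","RM(c).T")
s+="\ndef RM(c): return R.from_euler('xyz',c['rotation']).as_matrix()\n"
open('h.py','w').write(s)
E
```

```text
(no output)
```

View pics/scene0.png

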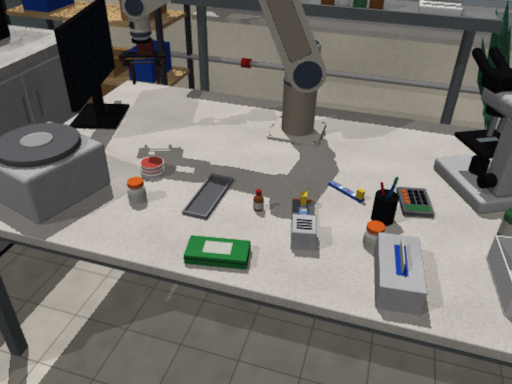

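View pics/side0.png

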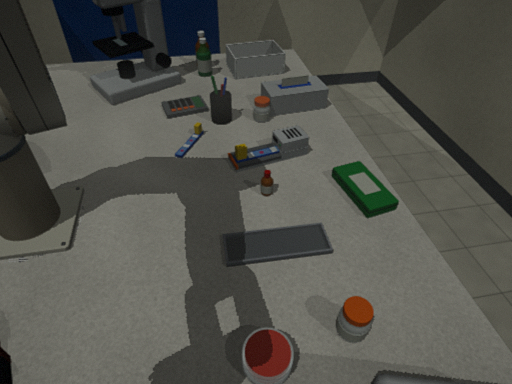

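View pics/wrist0.png

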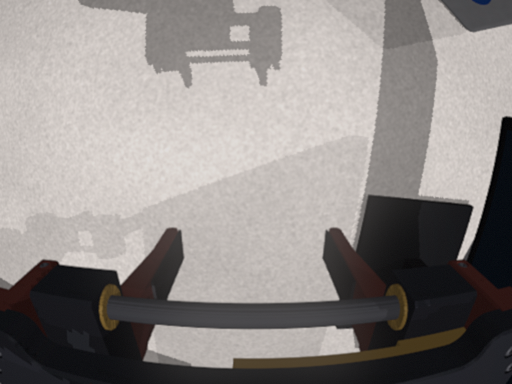

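The scene view shows the dock with yellow grip near (304,205), the tray at (209,196), the dropper at (258,202), and a decoy carrier on the bench at (346,190). In the side view the dock is at (268,152), the tray at (277,243), the dropper at (267,183). I'll zoom in.

```bash
python3 - <<'E'
from h import *
a=cv2.imread('pics/side0.png')
cv2.imwrite('pics/side0z.png',cv2.resize(a[115:275,205:345],None,fx=5,fy=5,interpolation=cv2.INTER_CUBIC)[:400])
cv2.imwrite('pics/side0z2.png',cv2.resize(a[215:275,210:340],None,fx=6,fy=6,interpolation=cv2.INTER_CUBIC))
b=cv2.imread('pics/scene0.png')
cv2.imwrite('pics/scene0z.png',cv2.resize(b[165:255,180:330],None,fx=5.3333,fy=5.33333,interpolation=cv2.INTER_CUBIC))
E
```

```text
(no output)
```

View pics/side0z.png

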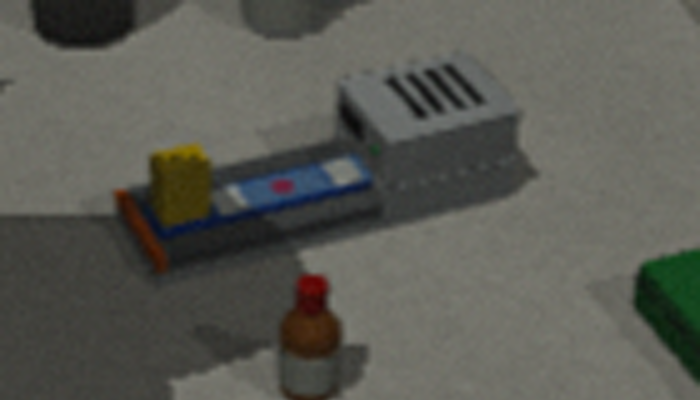

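View pics/side0z2.png

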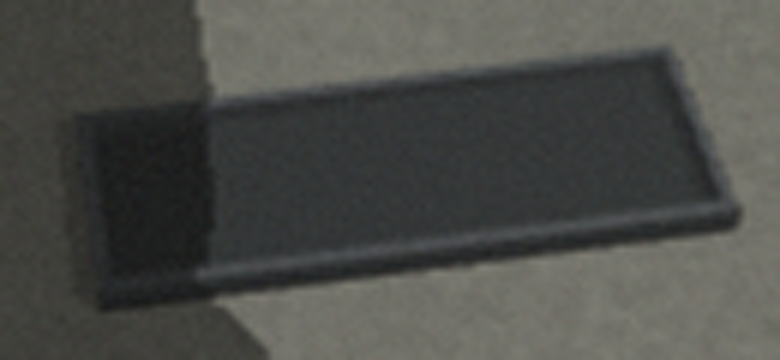

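View pics/scene0z.png

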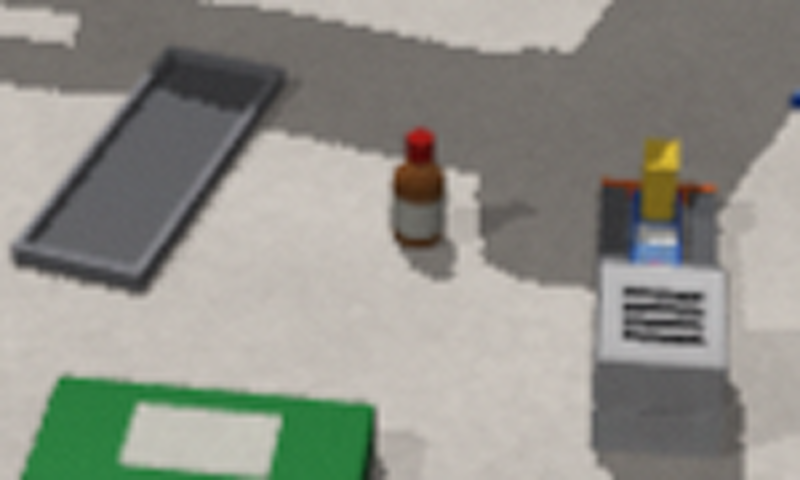

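```bash
cat > fit.py <<'E'
from h import *
from scipy.optimize import least_squares
def T(p,q): 
    c,s=np.cos(p[2]),np.sin(p[2]);return np.array([p[0]+c*q[0]-s*q[1],p[1]+s*q[0]+c*q[1],q[2]])
def fit(obs,p0):
    def r(p): return np.concatenate([proj(c,T(p,q),fi)-uv for c,q,uv,fi in obs])
    s=least_squares(r,p0,loss='soft_l1',f_scale=1.0,x_scale=[100,100,.3]);return s.x,np.round(r(s.x).reshape(-1,2),1)
E
python3 - <<'E'
from fit import *
S=load('side0');C=load('scene0')
z=lambda X,Y,k,ox,oy:((X+.5)/k-.5+ox,(Y+.5)/k-.5+oy)
A=lambda X,Y:z(X,Y,5,205,115)
B=lambda X,Y:z(X,Y,6,210,215)
D=lambda X,Y:z(X,Y,5.3333,180,165)
for n,p in [('gripS',onz(S,*A(180,150),62)),('gripC',onz(C,*D(662,143),62))]:print(n,p)
for X,Y in [(75,118),(672,50),(738,208),(100,290)]:print(onz(S,*B(X,Y),13).round(1))
for X,Y in [(168,50),(285,70),(140,278),(15,250)]:print(onz(C,*D(X,Y),13).round(1))
for X,Y in [(338,80),(458,55),(518,112),(385,140)]:print('h',onz(S,*A(X,Y),66).round(1))
for X,Y in [(602,262),(722,266),(727,365),(600,360)]:print('h',onz(C,*D(X,Y),66).round(1))
print('lip',onz(C,*D(602,183),21),onz(C,*D(715,188),21),onz(S,*A(118,193),21),onz(S,*A(163,258),21))
print('drop',onz(C,*D(420,135),75),onz(S,*A(312,282),75))
# guess tray: 
tr=[(S,(-123,43,13),B(75,118),0),(S,(123,43,13),B(672,50),0),(S,(123,-43,13),B(738,208),0),(S,(-123,-43,13),B(100,290),0),
(C,(-123,-43,13),D(168,50),0),(C,(-123,43,13),D(285,70),0),(C,(123,43,13),D(140,278),0),(C,(123,-43,13),D(15,250),0)]
print('tray',fit(tr,[560,-350,0.2]))
dk=[(S,(40,36,66),A(338,80),0),(S,(130,36,66),A(458,55),0),(S,(130,-36,66),A(518,112),0),(S,(40,-36,66),A(385,140),0),
(C,(40,-36,66),D(602,262),0),(C,(40,36,66),D(722,266),0),(C,(130,36,66),D(727,365),0),(C,(130,-36,66),D(600,360),0),
(C,(-102,-36,21),D(602,183),0),(C,(-102,36,21),D(715,188),0)]
print('dock',fit(dk,[620,-80,0.1]))
E
```

```text
gripS [551.59526867 149.64759579  62.        ]
gripC [541.60281036 142.51923985  62.        ]
[ 459.6 -135.3   13. ]
[ 704.9 -142.7   13. ]
[ 703.1 -224.5   13. ]
[ 458.4 -218.5   13. ]
[ 467.5 -215.1   13. ]
[ 465.8 -130.7   13. ]
[ 711.2 -136.8   13. ]
[ 709.3 -219.4   13. ]
h [657.4 199.9  66. ]
h [737.4 214.6  66. ]
h [755.4 148.1  66. ]
h [670.  133.6  66. ]
h [677.1 136.2  66. ]
h [658.9 202.4  66. ]
h [745.8 222.   66. ]
h [763.4 155.5  66. ]
lip [537.78021953 106.28084429  21.        ] [520.42421013 175.1746413   21.        ] [516.57391239 169.28390749  21.        ] [533.55621954 103.02551475  21.        ]
drop [599.17444507   3.62890121  75.        ] [597.22746492   3.52684024  75.        ]
tray (array([ 5.82418230e+02, -1.78646855e+02, -2.23141597e-02]), array([[ 0.2, -0.8],
       [ 0. , -1.3],
       [ 0.5, -0.1],
       [ 0. ,  0.2],
       [-0.1, -1.4],
       [-0.1, -0.9],
       [ 0.1, -1. ],
       [-0.8, -1.1]]))
dock (array([6.24982240e+02, 1.60681654e+02, 2.08601183e-01]), array([[-0.6, -0.7],
       [ 1.5, -1.6],
       [ 0.9, -0.9],
       [ 0.5, -0.1],
       [-0.4, -1.2],
       [ 0.7, -0.3],
       [ 0.3, -0.2],
       [-0.7, -1. ],
       [-0.2, -0.9],
       [ 0. , -0.5]]))
```

```bash
python3 - <<'E'
from h import *
s=ctrl.state();print(R.from_euler('xyz',s['tcp_rot']).as_matrix().round(3))
E
```

```text
[[-0.     0.938  0.347]
 [ 0.001  0.347 -0.938]
 [-1.    -0.    -0.001]]
```

Call:
{"method": "drive_tool", "body": {"commands": [[-0.066,0,0,0,0.04,0,-1],[-0.066,0,0,0,0.04,0,-1],[-0.066,0,0,0,0.04,0,-1],[-0.066,0,0,0,0.04,0,-1],[-0.066,0,0,0,0.04,0,-1]], "squeeze": 40}}

```text
time: 0.57
tool_pos: [394.6, -492.0, 222.4]
tcp_rot: [2.634, 1.571, 1.751]
force: [0.2, -0.9, 0.6]
finger_gap: 87.6
```

Call:
{"method": "drive_tool", "body": {"commands": [[-0.066,0,0,0,0.04,0,-1],[-0.066,0,0,0,0.04,0,-1],[-0.066,0,0,0,0.04,0,-1],[-0.066,0,0,0,0.04,0,-1],[-0.066,0,0,0,0.04,0,-1]]}}

```text
time: 0.98
tool_pos: [530.7, -346.2, 222.4]
tcp_rot: [2.821, 1.571, 2.268]
force: [0.8, 0.1, 0.3]
finger_gap: 88.0
```

Call:
{"method": "drive_tool", "body": {"commands": [[-0.066,0,0,0,0.04,0,-1],[-0.066,0,0,0,0.04,0,-1],[-0.066,0,0,0,0.04,0,-1],[-0.066,0,0,0,0.04,0,-1],[-0.066,0,0,0,0.04,0,-1]]}}

```text
time: 1.4
tool_pos: [612.1, -164.4, 222.4]
tcp_rot: [2.463, 1.571, 2.241]
force: [0.3, 0.1, -0.0]
finger_gap: 87.8
```

```bash
python3 - <<'E'
from h import *
c=snap('wrist','w1');print(c['position'],ctrl.state()['tool_pos'],R.from_euler('xyz',ctrl.state()['tcp_rot']).as_matrix().round(3))
E
```

```text
[629.87065089 -82.62619402 384.81012684] [ 613.47860931 -158.01109168  222.38182148] [[ 0.     0.214  0.977]
 [ 0.003  0.977 -0.214]
 [-1.     0.003 -0.   ]]
```

View pics/w1.png

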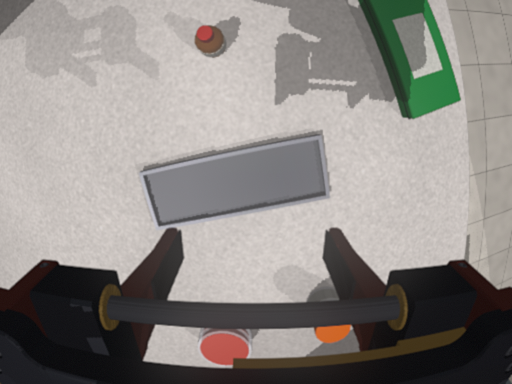

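Call:
{"method": "drive_tool", "body": {"commands": [[-0.056,0,0,0,0.038,-0.008,-1],[-0.056,0,0,0,0.038,-0.008,-1],[-0.056,0,0,0,0.038,-0.008,-1],[-0.056,0,0,0,0.038,-0.008,-1]]}}

```text
time: 1.78
tool_pos: [601.0, -10.1, 222.4]
tcp_rot: [2.794, 1.571, 2.794]
force: [0.7, -0.1, 0.1]
finger_gap: 87.9
```

```bash
python3 - <<'E'
from fit import *
c=snap('wrist','w2');print(c['position'],ctrl.state()['tool_pos'])
w=load('w1')
q=[(-123,43,13),(123,43,13),(123,-43,13),(-123,-43,13)];uv=[(139,171),(321,131),(328,196),(160,226)]
print(fit([(w,a,b,1) for a,b in zip(q,uv)],[582,-179,-.02]))
print(fit([(w,(0,0,75),(205,33),1)],[598,3,0]))
E
```

```text
[600.39015668  73.74667459 384.81874395] [599.46463523  -4.16977481 222.25379341]
(array([ 5.83025341e+02, -1.75254226e+02, -1.93646023e-02]), array([[-0.5, -0.5],
       [ 0.3,  0.6],
       [ 2.5, -1.1],
       [-3.5,  2.3]]))
(array([598.56534327,   2.88422341,   0.        ]), array([[-0., -0.]]))
```

View pics/w2.png

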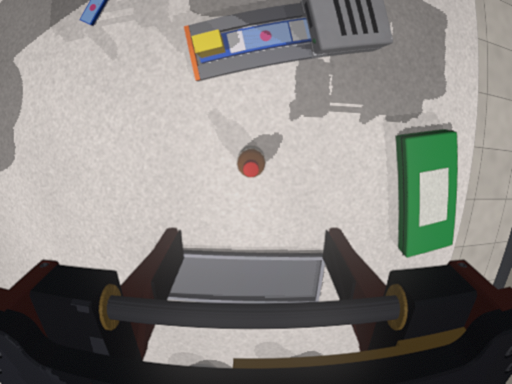

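The dock is now in view: lip from (186,27) to (197,80), grip top at (207,41). Next I move over it and fit again.

Call:
{"method": "drive_tool", "body": {"commands": [[-0.056,0,0,0,0.036,-0.008,-1],[-0.056,0,0,0,0.036,-0.008,-1],[0,0,0,0,0,0,-1]]}}

```text
time: 2.08
tool_pos: [581.5, 64.3, 222.3]
tcp_rot: [2.335, 1.569, 2.451]
force: [0.8, 0.3, -0.4]
finger_gap: 87.7
```

```bash
python3 - <<'E'
from fit import *
c=snap('wrist','w3');print(c['position'],ctrl.state()['tool_pos'],R.from_euler('xyz',ctrl.state()['tcp_rot']).as_matrix()[:,2])
cv2.imwrite('pics/w3z.png',cv2.resize(cv2.imread('pics/w3.png')[30:230,120:400],None,fx=2.5,fy=2.5,interpolation=cv2.INTER_CUBIC))
E
```

```text
[571.58252037 147.35784918 384.90387535] [582.43803082  62.16279194 222.47863133] [ 9.93552990e-01  1.13365467e-01 -8.52509223e-04]
```

View pics/w3z.png

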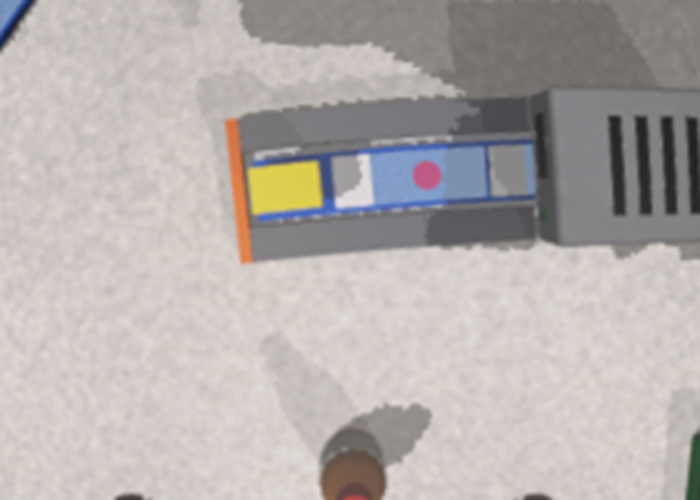

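```bash
python3 - <<'E'
from fit import *
w=load('w3')
z=lambda X,Y:((X+.5)/2.5-.5+120,(Y+.5)/2.5-.5+30)
d=[((-105,36,21),(227,121)),((-105,-36,21),(241,263)),((-99,36,21),(237,119)),((-99,-36,21),(251,262)),((40,36,66),(552,88)),((40,-36,66),(555,244))]
print(fit([(w,a,z(*b),1) for a,b in d],[625,160,.22]))
g=[((-15,10,62),(249,168)),((15,10,62),(321,160)),((15,-10,62),(323,207)),((-15,-10,62),(252,215))]
p,r=fit([(w,a,z(*b),1) for a,b in g],[549,144,.22]);print(p,r)
s=ctrl.state();M=R.from_euler('xyz',s['tcp_rot']).as_matrix()
print('to grip tool axes',M.T@(np.array([p[0],p[1],62])-s['tool_pos']),np.arctan2(M[1,2],M[0,2]))
E
```

```text
(array([6.25588106e+02, 1.60999276e+02, 2.04169611e-01]), array([[-0.6, -0.8],
       [-0.2,  0.3],
       [ 0.3, -0.6],
       [ 0.6,  0.2],
       [-1.6, -0.4],
       [ 1.1,  2.1]]))
[5.51031109e+02 1.44569759e+02 2.00322689e-01] [[ 0.1  0. ]
 [-0.8  0.5]
 [-0.   0. ]
 [ 0.7 -0.6]]
to grip tool axes [160.51834399  85.39646851 -21.72552752] 0.11360974767633805
```

Call:
{"method": "drive_tool", "body": {"commands": [[0,0,0,0,0.0285,-0.0075,-1],[0,0,0,0,0.0285,-0.0075,-1],[0,0,0,0,0.0285,-0.0075,-1],[-0.09,0,0,0,0,0,-1]]}}

```text
time: 2.47
tool_pos: [550.5, 144.6, 222.5]
tcp_rot: [2.256, 1.57, 2.456]
force: [-0.3, -0.2, 0.3]
finger_gap: 87.6
```

Call:
{"method": "drive_tool", "body": {"commands": [[0,0,0,0.03,0,0,-1],[0,0,0,0.04,0,0,-1],[0,0,0,0.04,0,0,-1],[0,0,0,0.02,0,0,-1],[0,0,0,0,0,0,-1]]}}

```text
time: 2.88
tool_pos: [548.7, 140.4, 88.0]
tcp_rot: [-3.077, 1.562, -2.879]
force: [-0.6, -1.6, 1.2]
finger_gap: 87.7
```

```bash
python3 - <<'E'
from fit import *
c=snap('wrist','w4');s=ctrl.state();M=R.from_euler('xyz',s['tcp_rot']).as_matrix()
print(s['tool_pos'],np.arctan2(M[1,2],M[0,2]),M[:,0]);snap('side','s4')
print('grip corr tool',M.T@(np.array([550,144.8,62])-s['tool_pos']))
cv2.imwrite('pics/s4z.png',cv2.resize(cv2.imread('pics/s4.png')[90:190,190:330],None,fx=5,fy=5,interpolation=cv2.INTER_CUBIC))
E
```

```text
[550.38636232 140.91772626  90.54656269] 0.19818996770702696 [-0.00487171 -0.0013776  -0.99998718]
grip corr tool [28.54273085  3.89352196  0.52968763]
```

View pics/w4.png

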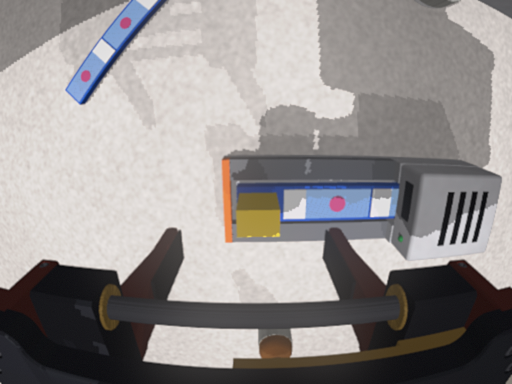

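View pics/s4z.png

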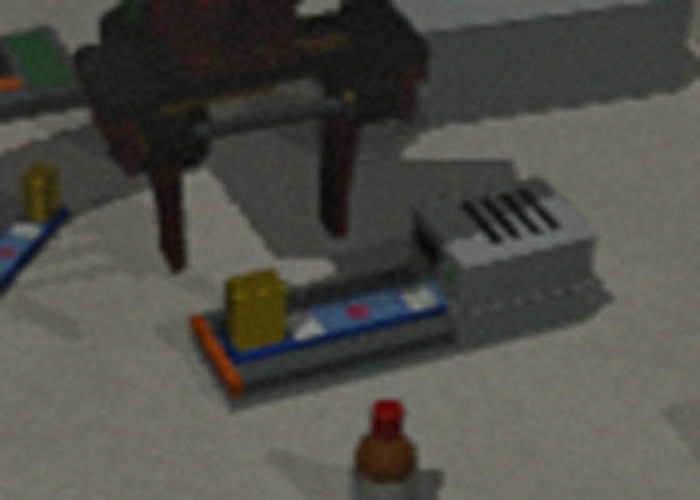

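```bash
python3 - <<'E'
from fit import *
w=load('w4');s=ctrl.state();M=R.from_euler('xyz',s['tcp_rot']).as_matrix()
print(s['tool_pos'],np.arctan2(M[1,2],M[0,2]),s['qd'].round(4))
g=[((-15,10,62),(237,208)),((15,10,62),(279,207)),((15,-10,62),(281,237)),((-15,-10,62),(238,237))]
print(fit([(w,a,b,1) for a,b in g],[549,144,.22]))
S=load('s4');print((proj(S,s['tool_pos'])-[190,90])*5, (proj(S,[550,144.8,62])-[190,90])*5)
E
```

```text
[551.89026553 141.45926368  92.44747505] 0.19838072682563787 [ 0.0061 -0.0427 -0.0247  0.0017  0.001  -0.0013]
(array([5.51036593e+02, 1.45383220e+02, 2.36101126e-01]), array([[-0.7,  1.4],
       [ 1.6,  0.9],
       [-0.3, -2.3],
       [-0. , -0.9]]))
[255.28801728 237.09930978] [251.64079965 278.07764928]
```

Call:
{"method": "drive_tool", "body": {"commands": [[0,0,0,0.0,0.0035,-0.001,-1],[0,0,0,0.025,0,0,-1],[0,0,0,0.02,0,0,-1],[0,0,0,0.014,0,0,-1],[0,0,0,0,0,0,-1]]}}

```text
time: 3.4
tool_pos: [549.8, 145.6, 33.4]
tcp_rot: [-3.068, 1.57, -2.869]
force: [-0.1, 0.2, -0.4]
finger_gap: 87.9
```

Call:
{"method": "drive_tool", "body": {"commands": [[0,0,0,0,0,0,-1],[0,0,0,0,0,0,-1]]}}

```text
time: 3.57
tool_pos: [551.4, 146.1, 35.6]
tcp_rot: [0.043, 1.568, 0.243]
force: [-0.1, -0.0, -0.2]
finger_gap: 88.0
```

```bash
python3 - <<'E'
from fit import *
c=snap('wrist','w5');s=ctrl.state();M=R.from_euler('xyz',s['tcp_rot']).as_matrix()
print(s['tool_pos'],np.arctan2(M[1,2],M[0,2]),M[:,0].round(4),s['force']);snap('side','s5')
cv2.imwrite('pics/s5z.png',cv2.resize(cv2.imread('pics/s5.png')[90:190,190:330],None,fx=5,fy=5,interpolation=cv2.INTER_CUBIC))
E
```

```text
[551.3971788  146.08218121  35.60286384] 0.1999119699810944 [ 3.1e-03  8.0e-04 -1.0e+00] [ 0.44323536  0.21485672 -0.24257498]
```

View pics/w5.png

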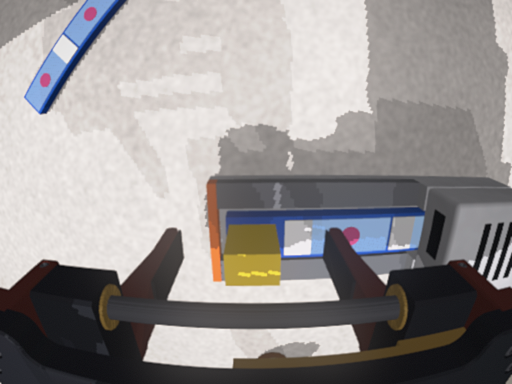

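View pics/s5z.png

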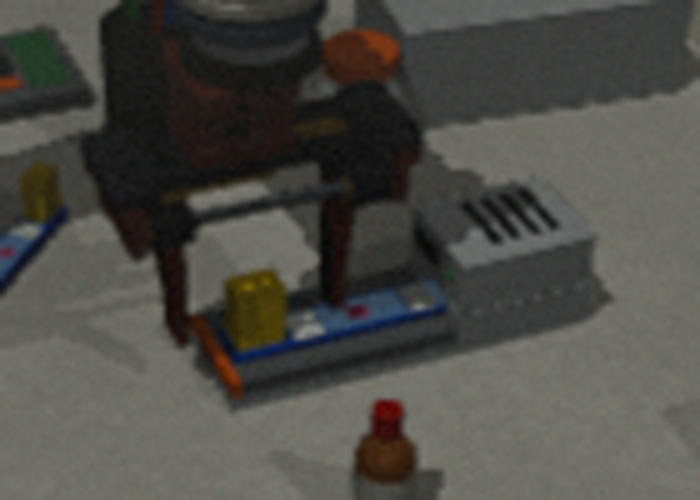

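Call:
{"method": "drive_tool", "body": {"commands": [[0,0,0,0,0,0,1],[0,0,0,0,0,0,1],[0,0,0,0,0,0,1],[0,0,0,0,0,0,1],[0,0,0,0,0,0,1]], "squeeze": 40}}

```text
time: 4.08
tool_pos: [550.0, 145.7, 33.7]
tcp_rot: [-0.051, 1.571, 0.149]
force: [0.3, 0.3, 0.3]
finger_gap: 57.8
```

Call:
{"method": "drive_tool", "body": {"commands": [[0,0,0,0,0,0,1],[0,0,0,0,0,0,1],[0,0,0,0,0,0,1],[0,0,0,0,0,0,1]]}}

```text
time: 4.42
tool_pos: [550.0, 145.7, 33.6]
tcp_rot: [2.809, 1.571, 3.009]
force: [-0.2, 0.2, 0.4]
finger_gap: 31.1
```

Call:
{"method": "drive_tool", "body": {"commands": [[0,0,0,0,0,0,1],[0,0,0,0,0,0,1],[0,0,0,0,0,0,1]]}}

```text
time: 4.67
tool_pos: [549.9, 145.7, 33.6]
tcp_rot: [2.581, 1.571, 2.781]
force: [0.4, -0.2, -1.2]
finger_gap: 29.5
```

```bash
python3 - <<'E'
from fit import *
c=snap('wrist','w6');s=ctrl.state();M=R.from_euler('xyz',s['tcp_rot']).as_matrix()
print(s['tool_pos'],np.arctan2(M[1,2],M[0,2]),M.round(4),s['force'],s['finger_gap']);snap('side','s6')
cv2.imwrite('pics/s6z.png',cv2.resize(cv2.imread('pics/s6.png')[90:190,190:330],None,fx=5,fy=5,interpolation=cv2.INTER_CUBIC))
E
```

```text
[549.91619305 145.72223944  33.63270774] 0.2000109910825189 [[-1.000e-04 -1.987e-01  9.801e-01]
 [-0.000e+00  9.801e-01  1.987e-01]
 [-1.000e+00 -0.000e+00 -1.000e-04]] [-0.27794517 -0.22306135 -0.65292765] 29.79598507023278
```

View pics/w6.png

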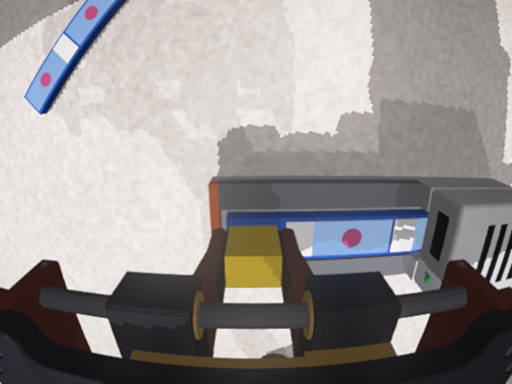

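View pics/s6z.png

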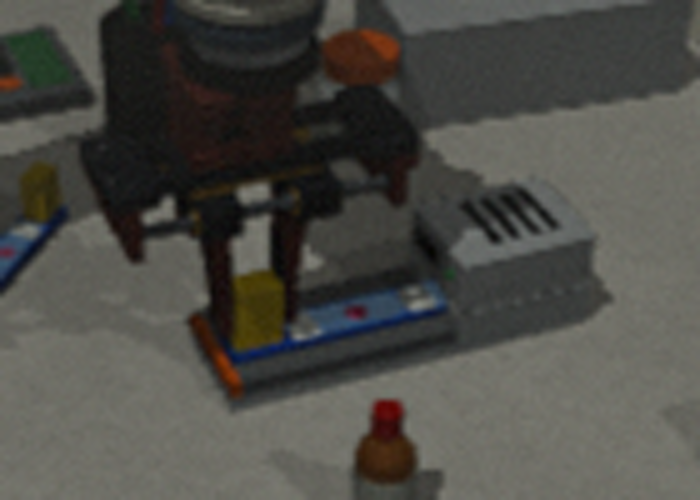

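Call:
{"method": "drive_tool", "body": {"commands": [[0,0.024,0,-0.0041,0,0.0005,1],[0,0.024,0,-0.0041,0,0.0005,1],[0,0.024,0,-0.0041,0,0.0005,1],[0,0.024,0,-0.0041,0,0.0005,1],[0,0,0,0,0,0,1]]}}

```text
time: 5.18
tool_pos: [553.8, 146.5, 50.7]
tcp_rot: [3.141, 1.476, -2.943]
force: [0.4, 0.5, -0.9]
finger_gap: 29.6
```

Call:
{"method": "drive_tool", "body": {"commands": [[0,0,0,0,0,0,1],[0,0,0,0,0,0,1]]}}

```text
time: 5.35
tool_pos: [552.4, 146.2, 49.8]
tcp_rot: [-3.141, 1.476, -2.941]
force: [0.4, 0.4, -0.3]
finger_gap: 29.9
```

```bash
python3 - <<'E'
from fit import *
c=snap('wrist','w7');s=ctrl.state();M=R.from_euler('xyz',s['tcp_rot']).as_matrix()
print(s['tool_pos'],np.arctan2(M[1,2],M[0,2]),M.round(4),s['force'],s['wrist_torque'],s['finger_gap']);snap('side','s7')
cv2.imwrite('pics/s7z.png',cv2.resize(cv2.imread('pics/s7.png')[90:190,190:330],None,fx=5,fy=5,interpolation=cv2.INTER_CUBIC))
E
```

```text
[552.39758592 146.24122538  49.79885327] 0.20003749467925877 [[-0.0932 -0.1987  0.9756]
 [-0.0189  0.9801  0.1978]
 [-0.9955 -0.     -0.0951]] [ 1.57229651  0.03737079 -0.09240365] [ 0.03733834 -0.37940382 -0.03970554] 29.947745740813826
```

View pics/w7.png

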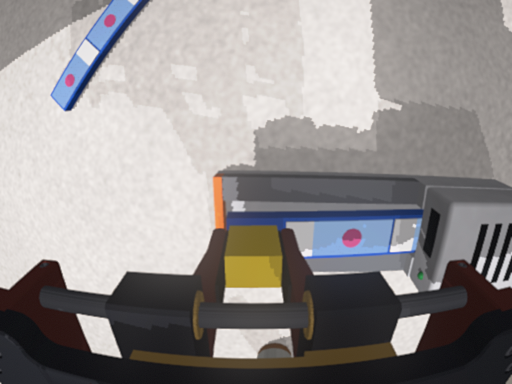

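View pics/s7z.png

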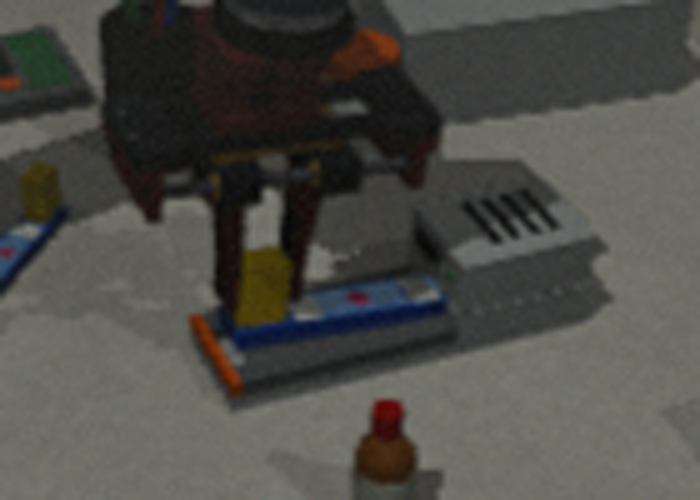

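Call:
{"method": "drive_tool", "body": {"commands": [[0,0,0,0.0004,0,-0.01,1],[0,0,0,0.0008,0,-0.018,1],[0,0,0,0.0008,0,-0.018,1],[0,0,0,0.0008,0,-0.018,1],[0,0,0,0.0008,0,-0.018,1]]}}

```text
time: 5.87
tool_pos: [469.8, 129.4, 54.0]
tcp_rot: [-3.141, 1.473, -2.941]
force: [-0.3, 0.1, -1.3]
finger_gap: 30.0
```

Call:
{"method": "drive_tool", "body": {"commands": [[0,0,0,0.0004,0,-0.01,1],[0,0,0,0,0,0,1]]}}

```text
time: 6.03
tool_pos: [459.0, 127.2, 54.6]
tcp_rot: [-3.14, 1.471, -2.94]
force: [-0.3, -0.0, -0.5]
finger_gap: 29.7
```

```bash
python3 - <<'E'
from fit import *
c=snap('wrist','w8');s=ctrl.state();M=R.from_euler('xyz',s['tcp_rot']).as_matrix()
print(s['tool_pos'],np.arctan2(M[1,2],M[0,2]),M.round(4),s['force'],s['wrist_torque'],s['finger_gap']);snap('side','s8')
cv2.imwrite('pics/s8z.png',cv2.resize(cv2.imread('pics/s8.png')[90:190,170:330],None,fx=5,fy=5,interpolation=cv2.INTER_CUBIC))
E
```

```text
[461.23999754 127.75807262  54.89653764] 0.20009740493052852 [[-0.0948 -0.1988  0.9755]
 [-0.0192  0.98    0.1978]
 [-0.9953 -0.     -0.0967]] [ 0.1634674  -0.07985027 -1.72468007] [-0.09363172 -0.16638706 -0.00042512] 29.734519110575572
```

View pics/w8.png

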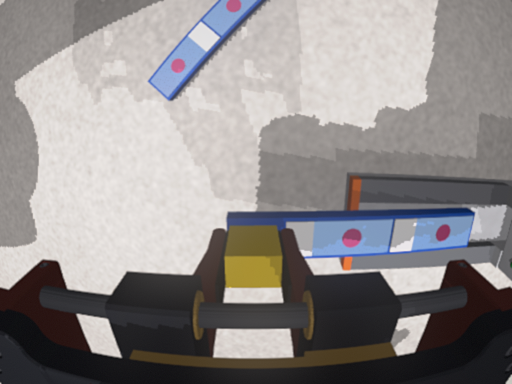

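View pics/s8z.png

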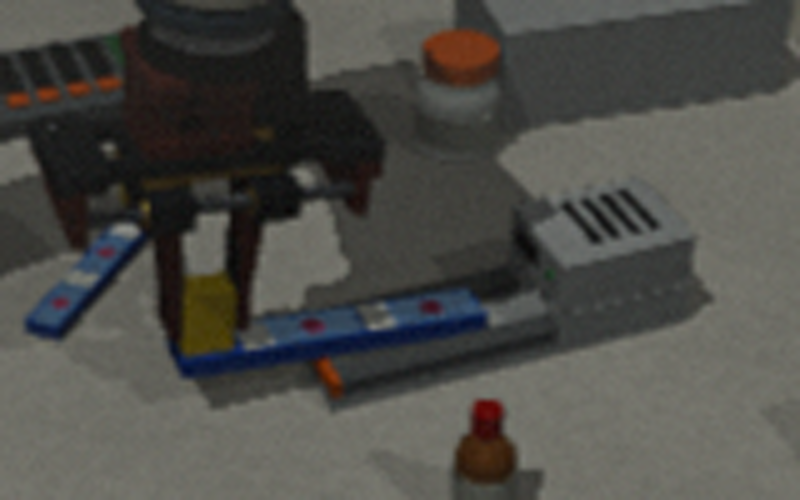

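Call:
{"method": "drive_tool", "body": {"commands": [[0,-0.024,0,-0.018,0,0,1],[0,-0.024,0,-0.02,0,0,1],[0,-0.024,0,-0.02,0,0,1],[0,-0.025,0,-0.02,0,0,1],[0,0,0,0,0,0,1]]}}

```text
time: 6.55
tool_pos: [469.6, 129.6, 135.9]
tcp_rot: [0.034, 1.563, 0.234]
force: [0.1, 0.1, -0.1]
finger_gap: 29.7
```

```bash
python3 - <<'E'
from fit import *
c=snap('wrist','w9');s=ctrl.state();M=R.from_euler('xyz',s['tcp_rot']).as_matrix()
print(s['tool_pos'],np.arctan2(M[1,2],M[0,2]),M.round(4),s['force'],s['wrist_torque'],s['finger_gap']);snap('side','s9')
cv2.imwrite('pics/s9z.png',cv2.resize(cv2.imread('pics/s9.png')[60:190,170:330],None,fx=4,fy=4,interpolation=cv2.INTER_CUBIC))
E
```

```text
[468.94439808 129.38696926 134.41206186] 0.1999513087208901 [[ 5.600e-03 -1.986e-01  9.801e-01]
 [ 1.300e-03  9.801e-01  1.986e-01]
 [-1.000e+00  2.000e-04  5.700e-03]] [ 0.71958798 -0.06682354 -0.87685108] [-0.07350441  0.03458654  0.01433778] 29.737949853728228
```

View pics/s9z.png

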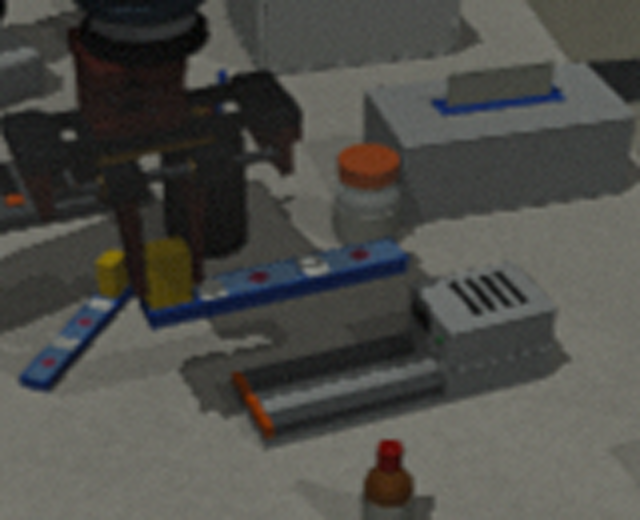

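Call:
{"method": "drive_tool", "body": {"commands": [[0.0221,0,0,0,-0.0307,0.001,1],[0.0221,0,0,0,-0.0307,0.001,1],[0.0221,0,0,0,-0.0307,0.001,1],[0.0221,0,0,0,-0.0307,0.001,1],[0.0221,0,0,0,-0.0307,0.001,1]]}}

```text
time: 7.07
tool_pos: [495.8, -23.3, 131.3]
tcp_rot: [2.678, 1.57, 2.767]
force: [-0.2, 0.6, -0.9]
finger_gap: 30.0
```

Call:
{"method": "drive_tool", "body": {"commands": [[0.0221,0,0,0,-0.0307,0.001,1],[0.0221,0,0,0,-0.0307,0.001,1],[0.0221,0,0,0,-0.0307,0.001,1],[0.0221,0,0,0,-0.0307,0.001,1],[0.0221,0,0,0,-0.0307,0.001,1]]}}

```text
time: 7.48
tool_pos: [507.4, -176.6, 131.0]
tcp_rot: [2.433, 1.569, 2.41]
force: [0.8, -0.3, -1.0]
finger_gap: 30.0
```

Call:
{"method": "drive_tool", "body": {"commands": [[0,0,0,0,0,0,1],[0,0,0,0,0,0,1],[0,0,0,0,0,0,1]]}}

```text
time: 7.73
tool_pos: [507.0, -174.6, 131.4]
tcp_rot: [2.375, 1.569, 2.353]
force: [0.4, 0.0, -0.8]
finger_gap: 29.8
```

```bash
python3 - <<'E'
from fit import *
c=snap('wrist','w10');s=ctrl.state();M=R.from_euler('xyz',s['tcp_rot']).as_matrix()
print(s['tool_pos'],np.arctan2(M[1,2],M[0,2]),M.round(4),s['force'],s['finger_gap']);snap('side','s10')
y=-.021;ct=np.array([582.7,-177]);t=ct+[-77.5*np.cos(y),-77.5*np.sin(y)]
print(t,M.T@(np.array([*t,28.6])-s['tool_pos']))
cv2.imwrite('pics/s10z.png',cv2.resize(cv2.imread('pics/s10.png')[130:280,190:370],None,fx=4,fy=4,interpolation=cv2.INTER_CUBIC))
E
```

```text
[ 507.07187256 -174.09609271  131.61022671] -0.020439790520005614 [[-0.001   0.0204  0.9998]
 [ 0.0012  0.9998 -0.0204]
 [-1.      0.0011 -0.001 ]] [ 1.01970774  0.24841751 -1.63986874] 29.938351827153795
[ 505.21708812 -175.37261962] [103.01046149  -1.43056376  -1.724779  ]
```

View pics/s10z.png

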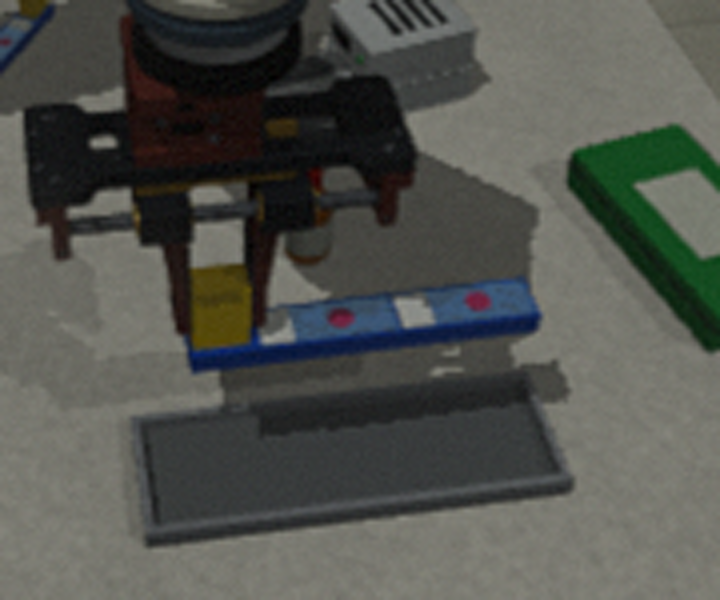

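View pics/w10.png

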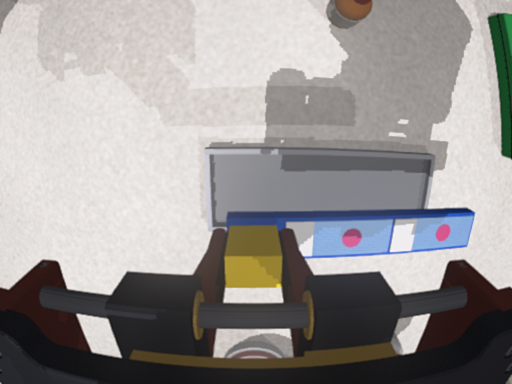

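Call:
{"method": "drive_tool", "body": {"commands": [[0,0,0,0.02,-0.0015,-0.002,1],[0,0,0,0.025,0,0,1],[0,0,0,0.025,0,0,1],[0,0,0,0.015,0,0,1],[0,0,0,0,0,0,1]]}}

```text
time: 8.25
tool_pos: [503.5, -174.3, 44.7]
tcp_rot: [2.683, 1.566, 2.664]
force: [-1.1, 0.1, -0.1]
finger_gap: 29.5
```

Call:
{"method": "drive_tool", "body": {"commands": [[0,0,0,0,0,0,1],[0,0,0,0,0,0,1]]}}

```text
time: 8.42
tool_pos: [506.3, -175.9, 48.4]
tcp_rot: [-0.02, 1.569, -0.04]
force: [-0.4, -0.3, -0.0]
finger_gap: 29.8
```

```bash
python3 - <<'E'
from fit import *
c=snap('wrist','w11');s=ctrl.state();M=R.from_euler('xyz',s['tcp_rot']).as_matrix()
print(s['tool_pos'],M.round(4),s['force'],s['finger_gap']);snap('side','s11')
cv2.imwrite('pics/s11z.png',cv2.resize(cv2.imread('pics/s11.png')[130:280,190:370],None,fx=4,fy=4,interpolation=cv2.INTER_CUBIC))
E
```

```text
[ 506.53792722 -176.19017561   48.74539852] [[ 2.700e-03  2.020e-02  9.998e-01]
 [-4.000e-04  9.998e-01 -2.020e-02]
 [-1.000e+00 -3.000e-04  2.700e-03]] [-0.53055981  0.15581916 -1.2583661 ] 29.5711670751799
```

View pics/s11z.png

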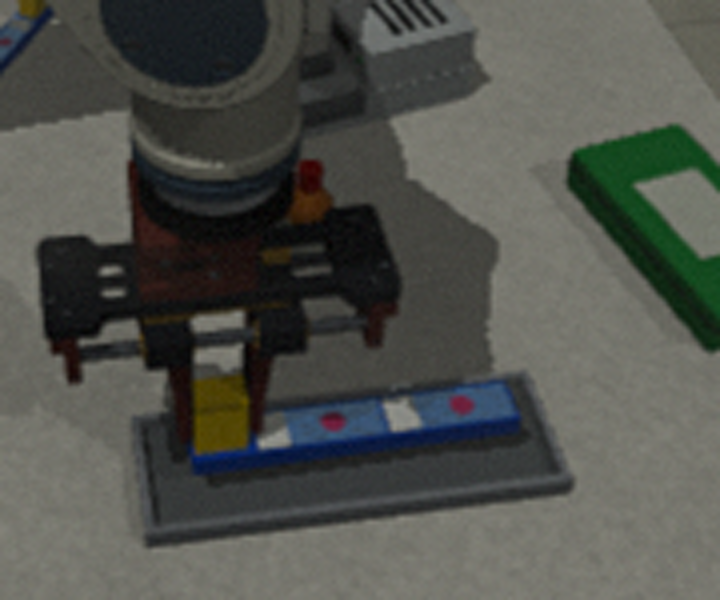

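View pics/w11.png

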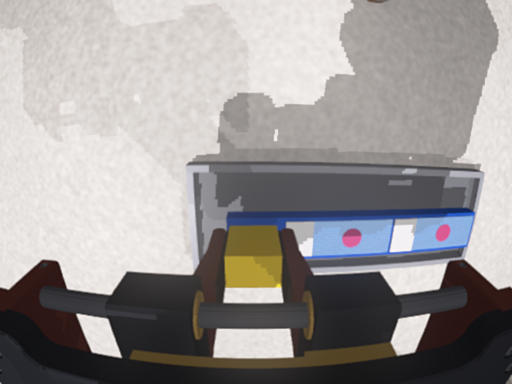

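Call:
{"method": "drive_tool", "body": {"commands": [[0,0,0,0.006,0,-0.001,1],[0,0,0,0.005,0,0,1],[0,0,0,0.003,0,0,1],[0,0,0,0,0,0,1],[0,0,0,0,0,0,1]]}}

```text
time: 8.93
tool_pos: [504.4, -176.4, 33.4]
tcp_rot: [0.793, 1.57, 0.772]
force: [0.2, -0.1, -0.6]
finger_gap: 29.5
```

Call:
{"method": "drive_tool", "body": {"commands": [[0,0,0,0.002,0,0,1],[0,0,0,0,0,0,1],[0,0,0,0,0,0,1]]}}

```text
time: 9.18
tool_pos: [504.6, -176.4, 31.6]
tcp_rot: [0.319, 1.57, 0.298]
force: [-0.6, -0.2, -1.4]
finger_gap: 29.7
```

Call:
{"method": "drive_tool", "body": {"commands": [[0,0,0,0.0015,0,0,1],[0,0,0,0,0,0,1],[0,0,0,0,0,0,1],[0,0,0,0,0,0,1]]}}

```text
time: 9.52
tool_pos: [504.7, -176.4, 30.2]
tcp_rot: [0.201, 1.57, 0.181]
force: [-0.8, 0.7, -0.9]
finger_gap: 29.8
```

Call:
{"method": "drive_tool", "body": {"commands": [[0,0,0,0.001,0,0,1],[0,0,0,0,0,0,1],[0,0,0,0,0,0,1],[0,0,0,0,0,0,1]]}}

```text
time: 9.85
tool_pos: [504.6, -176.4, 29.1]
tcp_rot: [0.262, 1.57, 0.241]
force: [-0.6, 0.6, 0.1]
finger_gap: 29.8
```

Call:
{"method": "drive_tool", "body": {"commands": [[0,0,0,0.001,0,0,1],[0,0,0,0,0,0,1],[0,0,0,0,0,0,1],[0,0,0,0,0,0,1]]}}

```text
time: 10.18
tool_pos: [504.8, -176.4, 28.6]
tcp_rot: [0.104, 1.57, 0.083]
force: [-1.6, 0.2, 4.8]
finger_gap: 29.6
```

```bash
python3 - <<'E'
from fit import *
s=ctrl.state();print(s['tool_pos'],s['force'],s['wrist_torque'])
snap('side','s12')
cv2.imwrite('pics/s12z.png',cv2.resize(cv2.imread('pics/s12.png')[190:280,200:350],None,fx=5,fy=5,interpolation=cv2.INTER_CUBIC))
E
```

```text
[ 504.76755695 -176.40861434   28.58207349] [-1.55319501  0.15595011  4.84329625] [ 0.07653714  0.34730525 -0.05033404]
```

View pics/s12z.png

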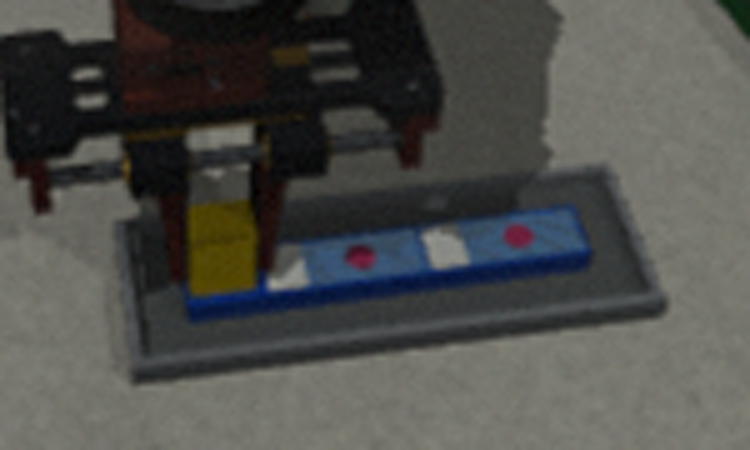

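Contact shows as about 5 N upward, with the carrier lying within the rim. I'll release it now.

Call:
{"method": "drive_tool", "body": {"commands": [[0,0,0,0,0,0,0.2],[0,0,0,0,0,0,-0.2],[0,0,0,0,0,0,-0.6],[0,0,0,0,0,0,-1],[0,0,0,0,0,0,-1]]}}

```text
time: 10.65
tool_pos: [504.6, -176.4, 28.0]
tcp_rot: [0.285, 1.57, 0.264]
force: [1.1, 0.5, 0.5]
finger_gap: 58.2
```

Call:
{"method": "drive_tool", "body": {"commands": [[0,0,0,0,0,0,-1],[0,0,0,0,0,0,-1],[0,0,0,0,0,0,-1],[0,0,0,0,0,0,-1],[0,0,0,0,0,0,-1]]}}

```text
time: 11.07
tool_pos: [504.6, -176.4, 28.1]
tcp_rot: [0.224, 1.57, 0.203]
force: [0.8, -0.8, 0.3]
finger_gap: 87.1
```

Call:
{"method": "drive_tool", "body": {"commands": [[0,0,0,-0.01,0,0,-1],[0,0,0,-0.02,0,0,-1],[0,0,0,-0.03,0,0,-1],[0,0,0,-0.04,0,0,-1],[0,0,0,-0.04,0,0,-1]]}}

```text
time: 11.48
tool_pos: [503.6, -176.1, 169.7]
tcp_rot: [2.317, 1.57, 2.296]
force: [0.5, -0.8, 0.1]
finger_gap: 88.3
```

Call:
{"method": "drive_tool", "body": {"commands": [[0,0,0,-0.02,0,0,-1],[0,0,0,0,0,0,-1],[0,0,0,0,0,0,-1],[0,0,0,0,0,0,-1]]}}

```text
time: 11.82
tool_pos: [503.8, -176.1, 187.7]
tcp_rot: [1.309, 1.57, 1.288]
force: [-0.1, 0.4, -0.0]
finger_gap: 87.8
```

```bash
python3 - <<'E'
from fit import *
s=ctrl.state();print(s['tool_pos'],s['force'],s['finger_gap'])
snap('side','s13');snap('wrist','w13');snap('scene','c13')
cv2.imwrite('pics/s13z.png',cv2.resize(cv2.imread('pics/s13.png')[130:290,190:370],None,fx=4,fy=3.7,interpolation=cv2.INTER_CUBIC))
E
```

```text
[ 503.79018945 -176.13045261  187.7159883 ] [-0.08710168  0.43756165 -0.00381291] 87.81591670581254
```

View pics/s13z.png

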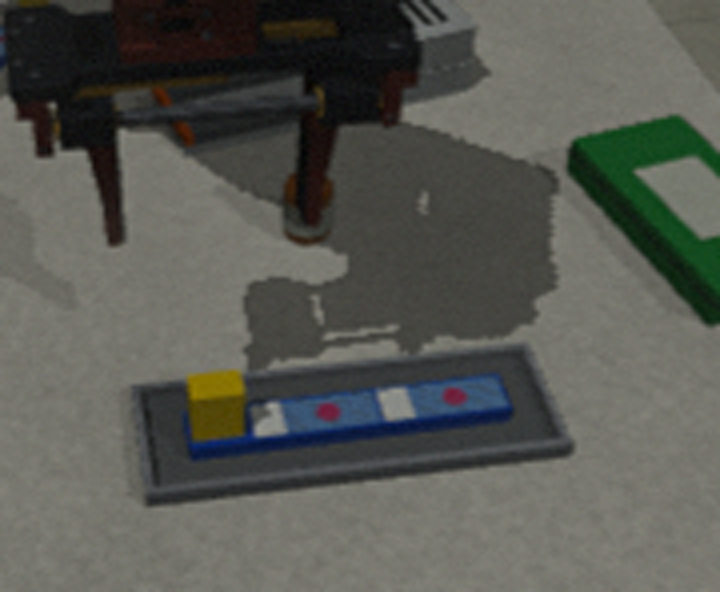

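View pics/w13.png

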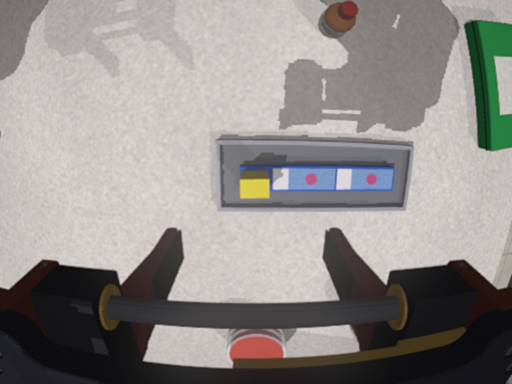

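View pics/c13.png

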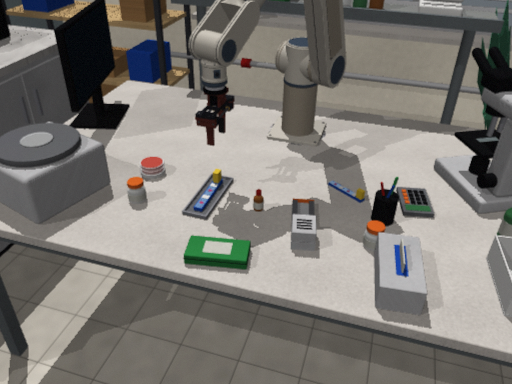

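The carrier lies flat and roughly centred in the tray, spanning about (240,180) to (393,180) in the wrist view inside the rim at (218–411, 140–208). In the scene view the bystanders are at the same pixels as at the start. The arm is clear, so I'm handing in.

```bash
python3 -c "
from bench import ctrl
print(ctrl.close_job())"
```

```text
the job is handed in; nothing more can be done
None
```

I moved the blue carrier from the dock into the reading tray and handed the job in at about 12 s. No verdict was given.

- **Removal:** I gripped the yellow block along its length and raised the front end about 18 mm, to roughly 28 mm above the bench. I then drew it about 93 mm along the channel, out from under the hood, and carried it level to the tray.
- **Placing:** I lowered it in steps of 1–2 mm until the wrist showed about 5 N of contact, then opened the fingers and backed off to about 190 mm.
- **Last checks:** The final side and wrist pictures show the carrier flat and roughly centred inside the rim, with the gripper open and clear. The force readings are near zero. In the scene picture the bystanders are where they started.
- **Accuracy:** Nothing failed. The only disagreements were small: the camera views differed by 1–4 mm on the tray and grip positions, and the measured tool position drifted by about 2–4 mm while the arm settled. I judged the final level by eye rather than measuring it.

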